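Tip the tape rolls off the sorting tray into the wooden box

TASK

Clear the little metal sorting tray: pick it up level by its handle, hold it over the empty wooden box (not the grey plastic bin with the ribbon in it) and tip it so that both rolls of stem tape slide off its open end into the box. Do not touch the rolls with the gripper. Then set the empty tray back down flat on the table.

Things in the scene. Friction and masses are not known exactly. Their poses are not given: they have to be found in the camera images.
- tray_handle (a point): Centre of the black bar handle (14 mm thick in x, 26 tall, along y) across the middle of a loose 250 g metal tray, 75 mm above its underside; x points to the tray's open front, z up. Floor 160 (x) x 116 (y) x 4 mm; walls 20 mm high at rear and sides; 58 mm free under the bar, rolls pass. Smooth: rolls slide once the front is 10 to 20 deg down; 40 deg clears it. Grip across the 14 mm
- roll_green_center (a point): Roll of green stem tape lying flat on the tray, 58 mm in diameter, 13 mm thick, 40 g; this point is its centre
- roll_brown_center (a point): Roll of brown stem tape lying flat on the tray, 58 mm in diameter, 13 mm thick, 40 g; this point is its centre
- wooden_box: Empty open box of brown wood, fixed, 170 x 170 mm, 70 mm high; walls and floor 5 mm thick, inside 160 x 160 mm. Origin at the centre of its underside, z up, x and y along its sides. A grey plastic bin of the same size with a red ribbon spool in it stands near; the two may change places

How it is judged:
On the way, in this order (a step that is already met when the one before it is completed fails the run):
1. the tray is lifted at least 25 mm with both rolls still on it (height (world z) of tray_handle above 0.1 m and distance between each of roll_green_center, roll_brown_center and tray_handle below 0.115 m), for 0.2 s.
2. both rolls are in the wooden box while the tray is still held above the table (x of roll_green_center in the frame of wooden_box between -0.08 and 0.08 m and y of roll_green_center in the frame of wooden_box between -0.08 and 0.08 m and z of roll_green_center in the frame of wooden_box between 0 and 0.055 m and x of roll_brown_center in the frame of wooden_box between -0.08 and 0.08 m and y of roll_brown_center in the frame of wooden_box between -0.08 and 0.08 m and z of roll_brown_center in the frame of wooden_box between 0 and 0.055 m and height (world z) of tray_handle above 0.11 m), for 0.1 s.
At the end, for the whole second after the job is handed in: Both rolls lie at rest inside the wooden box, below its rim (centres within 80 mm of the box's centre along each side and no more than 55 mm above its underside); the tray stands released and at rest on the table, level within 10 degrees, its handle 60 to 90 mm above the table (x of roll_green_center in the frame of wooden_box between -0.08 and 0.08 m and y of roll_green_center in the frame of wooden_box between -0.08 and 0.08 m and z of roll_green_center in the frame of wooden_box between 0 and 0.055 m and x of roll_brown_center in the frame of wooden_box between -0.08 and 0.08 m and y of roll_brown_center in the frame of wooden_box between -0.08 and 0.08 m and z of roll_brown_center in the frame of wooden_box between 0 and 0.055 m and linear speed of each of roll_green, roll_brown, tray below 0.03 m/s and angle between tray_handle's own z axis and vertical below 0.17 rad and height (world z) of tray_handle between 0.06 and 0.09 m); the robot touches nothing.
It fails at once if the gripper touches a roll of tape (contact force between the fingers and roll_green above 0.5 N or contact force between the fingers and roll_brown above 0.5 N).
It also fails if it takes over 56 s, if anything falls off the work surface, if the arm or the gripper's body presses on something with over 40 N, if the wrist force passes 120 N, or if a joint passes its speed limit or range.

ROBOT

A 7-joint arm with a two-finger parallel gripper is mounted at the origin on the work surface; the furniture and walls round the work are solid. World frame = base frame: x ahead of the robot, y to its left, z up, the work surface at z = 0. Lengths are in m, angles in rad, forces in N, time in s.
With the tool pointing down it reaches from about 0.425 to 0.95 m from the base axis. Payload 16.7 kg.
Tool frame: the origin (TCP) lies on the centre line of the jaws, within the pads' length; the fingertips stand ctrl.tcp_to_tips ahead of it and the grasp point (between the pads) lies 6 mm ahead of it (ctrl.tcp_to_tips is the distance from the TCP to the fingertips, in m); z points along the fingers, y is the direction in which the jaws open and shut (so a half turn about z gives the same grasp; the last joint's range is limited). The gripper opens to 94 mm and grips with 3 to 60 N. Pads are 16 mm wide; open, the fingers measure 119 mm over their backs; the gripper's body (75 mm by 177 mm) begins 78 mm behind the grasp point.
Start: joints at [1.024, 0.426, 0.074, 1.606, -0.034, 1.111, -0.067], TCP at [0.261, -0.622, 0.23] pointing down, gripper open.
Joint ranges: [-2.85, 2.85], [-0.5, 2.14], [-1.23, 1.37], [0.21, 2.46], [-1.02, 4.16], [0.16, 2.05], [-2.73, 2.73]. Speed limits (rad/s): [1.89, 1.89, 2.39, 2.39, 3.01, 3.01, 3.01].

INTERFACE

Orientations are given as a unit quaternion [w, x, y, z].
In Python, from bench import ctrl, gripper_open, close_gripper, kinematics, imaging, job_done, monitor gives the robot as it stands. Calls block until the motion is done:
- ctrl.move_ptp(position, orientation): joint-space move of the TCP to a pose.
- ctrl.move_straight(position, frame=None, speed=0.15, guard=None): straight line of the TCP; frame=None keeps the orientation; speed is the mean speed in m/s. With guard (N) it stops when the force on the tool has changed by that much, and returns True; else False.
- ctrl.movej(angles): joint-space move.
- gripper_open() and close_gripper(): open the fingers fully, or close them until they stop; the grip force is fixed at half the most.
- ctrl.hold(seconds).
- kinematics.inverse_kinematics(position, orientation): joint angles nearest the present ones, or None.
- imaging.snapshot(name): name is "scene" or "top"; returns a dict with "color" (480x640x3 uint8, red, green, blue), "z_map" (480x640 float32, m along the optical axis (not along the pixel's ray), 0 where there is no reading), "fx", "fy", "cx", "cy" (pixels), "rvec" (rotation vector, rad) and "tvec" (3), from world to camera coordinates, as OpenCV has them. Camera axes: x right, y down, z forward; pixel columns grow to the right and rows downward; lengths in m; the calibration is good to about 2 mm. A picture is of the moment at which its call begins.
A pose or a line that the arm cannot do raises ctrl.MotionError and nothing moves.
- job_done(): hands the job in, once; it reports no verdict.
Trained networks look in the newest picture that a camera, given by its name, has taken for a name from the list of things; names that differ only in an ending like _2 or _b are one class to them, and where a whole thing is asked for, a point or a joint stands for the part that bears it (a point fixed in the world has none). Each returns a list of dicts, best first, with "p" (0 to 1); they miss things now and then, are a little off and sometimes report something else, mostly with a low value. They report only what shows in the picture. A call takes as long as a camera call.
- imaging.recognise(query, camera): "uv" ([column, row] in pixels, amid what is visible of it).
- imaging.mark_of(query, camera): "uv" ([column, row] in pixels: a listed point, or the origin of a listed thing).
Readings, each from a call of its own:
- monitor.read_time_s(): time.
- monitor.read_qpos(): joint angles.
- monitor.read_dq(): joint speeds.
- monitor.read_tau(): joint torques, N m.
- monitor.read_position(): TCP position.
- monitor.read_tcp_rot(): TCP orientation.
- monitor.read_ft_force(): force on the tool from outside, world axes, zero at the start.
- monitor.read_wrist_torque(): the same for the moment, N m.
- monitor.read_finger_gap(): opening from 0.0 (shut) to 1.0 (fully open).
Only numpy, scipy, OpenCV 4.12 (cv2) and the standard library are available. Lean on these libraries where they do the work, as an engineer would, in place of code of your own. Each camera call takes 0.05 s, during which the arm holds its last target. There are 200 camera calls.

## Working session

There is one attempt and no reset: what is moved stays moved. The work goes in short steps, each a Python script; the robot and the scene stay as the last script left them, time stands still between calls to the robot, and variables do not carry over. Pictures are saved under pics/ and viewed, about 8 in all and at most 12, crops included, and the job is handed in when it is done.

```bash
mkdir -p pics
cat > h.py <<'E'
import numpy as np, cv2
from bench import ctrl, gripper_open, close_gripper, kinematics, imaging, job_done, monitor
def cloud(s):
    z=s["z_map"]; v,u=np.mgrid[0:480,0:640]
    p=np.stack([(u-s["cx"])/s["fx"]*z,(v-s["cy"])/s["fy"]*z,z],-1)
    R=cv2.Rodrigues(np.array(s["rvec"],float))[0]
    w=(p-np.array(s["tvec"]).ravel())@R
    w[z<=0]=np.nan
    return w
def save(s,n): cv2.imwrite(f"pics/{n}.png",s["color"][:,:,::-1])
E
python3 - <<'E'
from h import *
for c in("scene","top"):
    s=imaging.snapshot(c); save(s,c+"1"); w=cloud(s); np.savez(f"{c}.npz",w=w,c=s["color"])
    for n in("tray_handle","roll_green_center","roll_brown_center","wooden_box"):
        for f in("mark_of","recognise"):
            for d in getattr(imaging,f)(n,c)[:3]:
                u,v=np.round(d["uv"]).astype(int)
                P=w[v,u] if 0<=u<640 and 0<=v<480 else None
                print(c,n,f,round(d["p"],2),u,v,None if P is None else P.round(3))
print(monitor.read_time_s(),ctrl.tcp_to_tips,monitor.read_tcp_rot())
E
```

```text
scene tray_handle mark_of 0.6 389 218 [ 0.423 -0.25   0.077]
scene tray_handle recognise 0.77 389 239 [ 0.446 -0.294  0.001]
scene roll_green_center mark_of 0.74 374 240 [ 0.464 -0.25   0.01 ]
scene roll_green_center recognise 0.73 372 240 [ 0.466 -0.244  0.012]
scene roll_green_center recognise 0.33 299 270 [ 0.527 -0.03   0.005]
scene roll_brown_center mark_of 0.57 402 237 [ 0.411 -0.295  0.014]
scene roll_brown_center recognise 0.61 405 239 [ 0.398 -0.287  0.015]
scene wooden_box recognise 0.59 300 269 [ 0.531 -0.038  0.002]
top tray_handle mark_of 0.76 413 268 [ 0.424 -0.264  0.086]
top tray_handle recognise 0.8 410 266 [ 0.428 -0.257  0.088]
top roll_green_center recognise 0.91 396 250 [ 0.467 -0.24   0.002]
top roll_green_center recognise 0.59 410 267 [ 0.426 -0.257  0.09 ]
top roll_brown_center mark_of 0.92 427 273 [ 0.416 -0.311  0.006]
top roll_brown_center recognise 0.76 423 270 [ 0.423 -0.303  0.003]
top roll_brown_center recognise 0.63 410 265 [ 0.43  -0.257  0.088]
top wooden_box mark_of 0.61 284 235 [0.493 0.015 0.006]
top wooden_box recognise 0.74 283 236 [ 0.491  0.018 -0.001]
0.9 0.025 [-7.88012460e-07  9.80291975e-01  1.97554152e-01  2.38599660e-05]
```

Run:
```python
import cv2
a=cv2.imread("pics/top1.png")[160:340,200:480]
b=cv2.imread("pics/scene1.png")
cv2.imwrite("pics/topc.png",cv2.resize(a,None,fx=2.8,fy=2.8))
```

```text
(no output)
```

View pics/scene1.png

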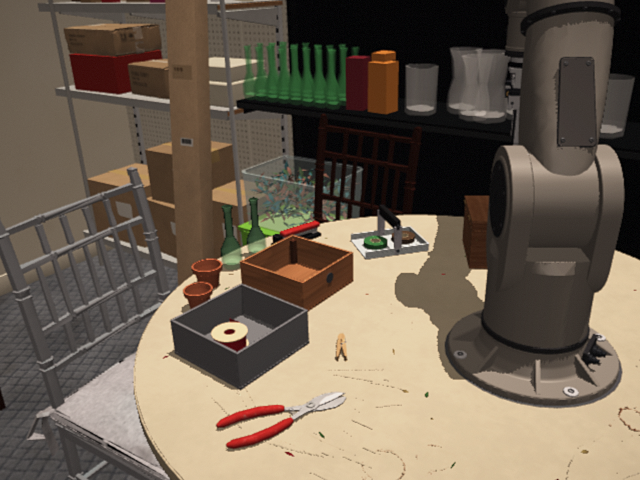

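View pics/topc.png

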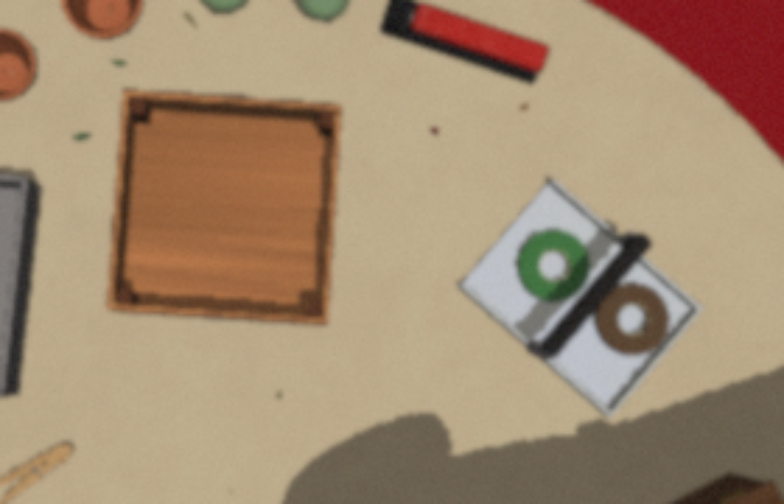

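The scene shows the wooden box in the middle, with the grey bin and its spool to the left (+y). In the top crop the tray's rear wall faces lower right (653,360) and its open front faces upper left (504,232). The bar runs from (640,243) to (540,350). The green roll is in front of the bar and the brown roll behind it.

Run:
```python
from h import *
from scipy.spatial.transform import Rotation as R
w=np.load("top.npz")["w"]; x,y,z=w[...,0],w[...,1],w[...,2]
m=(z>.07)&(z<.1)&(abs(x-.425)<.1)&(abs(y+.26)<.09)
p=w[m][:,:2]; r=cv2.minAreaRect(p.astype(np.float32)); 
_,_,vt=np.linalg.svd(p-p.mean(0)); print("bar",len(p),r,vt[0],np.median(w[m],0))
m=(z>.05)&(z<.085)&(abs(x-.493)<.12)&(abs(y-.015)<.108)
print("box",cv2.minAreaRect(w[m][:,:2].astype(np.float32)),np.percentile(w[m][:,2],[5,50,95]))
m=(z>.03)&(np.hypot(x,y)>.2)
n,l,st,c=cv2.connectedComponentsWithStats(m.astype(np.uint8))
for i in range(1,n):
    if st[i,4]>25: q=w[l==i]; print(st[i],q.min(0).round(2),q.max(0).round(2))
yb=np.radians(87)
def ori(yaw,t):  # tool: y=tray x ,z down, rotated by t front down, sgn flip option
    base=np.c_[[0,-1,0],[-1,0,0],[0,0,-1]].astype(float) if 0 else np.array([[0,1,0],[1,0,0],[0,0,-1.]])
    return R.from_euler('z',yaw)*R.from_euler('y',t)*R.from_matrix(base)
for f in(0,1):
  for yaw in(49,87,0,-3,177,-93):
    for t in(0,42):
      o=ori(np.radians(yaw),np.radians(t))*R.from_euler('z',np.pi*f)
      q=kinematics.inverse_kinematics(np.array([.48,-.03,.22]),np.roll(o.as_quat(),1))
      print(f,yaw,t,None if q is None else np.round(q,2))
```

```text
bar 406 ((0.43098247051239014, -0.26484397053718567), (0.019771408289670944, 0.11788163334131241), 50.17041778564453) [-0.77258846  0.63490713] [ 0.43021804 -0.26353762  0.08652643]
box ((0.4914722442626953, 0.02094341069459915), (0.1706174910068512, 0.17168572545051575), 88.10289001464844) [0.05421291 0.06769594 0.07242179]
[ 108    0  185   32 2502] [0.94 0.01 0.03] [0.99 0.39 0.14]
[ 587   17   53  189 4512] [ 0.57 -0.73  0.03] [ 0.96 -0.67  0.18]
[269 134  22  30 460] [0.65 0.01 0.03] [0.69 0.05 0.15]
[306 139  21  28 411] [ 0.65 -0.07  0.03] [ 0.69 -0.03  0.15]
[222 144  30  30 307] [0.62 0.09 0.03] [0.69 0.16 0.06]
[338 157  59  28 570] [ 0.61 -0.23  0.03] [ 0.67 -0.1   0.05]
[186 170  27  26 217] [0.57 0.18 0.03] [0.63 0.23 0.05]
[ 238  192   85   84 1212] [ 0.4  -0.07  0.03] [0.58 0.11 0.08]
[ 122  215   92   87 1532] [0.34 0.17 0.03] [0.52 0.35 0.08]
[150 237  30  29 603] [0.42 0.24 0.03] [0.48 0.31 0.04]
[389 242  44  46 453] [ 0.38 -0.31  0.03] [ 0.48 -0.22  0.09]
[ 401  329  104   93 5556] [ 0.11 -0.45  0.03] [ 0.3  -0.25  0.13]
[ 584  341   56   64 1910] [ 0.2  -0.67  0.
[... 497 characters left out ...]
  1.   -0.21]
0 -3 42 [ 0.16  0.58 -0.28  1.59  0.03  1.71 -0.19]
0 177 0 None
0 177 42 None
0 -93 0 [ 0.26  0.14 -0.36  2.02  0.06  0.99 -1.75]
0 -93 42 [ 0.49  0.32 -0.13  2.01 -0.71  1.19 -0.86]
1 49 0 [ 0.19  0.13 -0.29  2.03  0.05  0.99 -2.4 ]
1 49 42 [-1.08  0.84  1.2   1.81 -0.17  1.44 -2.07]
1 87 0 [ 0.26  0.14 -0.36  2.02  0.06  0.99 -1.75]
1 87 42 [ 0.35  0.52 -1.07  1.98  0.9   1.64 -2.72]
1 0 0 None
1 0 42 [-0.74  0.94  1.2   1.65 -0.48  1.82 -2.5 ]
1 -3 0 None
1 -3 42 [-0.72  0.94  1.2   1.65 -0.5   1.83 -2.53]
1 177 0 [ 0.41  0.16 -0.53  2.01  0.09  1.   -0.21]
1 177 42 None
1 -93 0 [ 0.58  0.18 -0.71  2.01  0.14  1.    1.32]
1 -93 42 [ 0.91  0.38 -0.64  1.98 -0.55  1.11  2.12]
```

```bash
cat >> h.py <<'E'
from scipy.spatial.transform import Rotation as R
B=np.array([[0,1,0],[1,0,0],[0,0,-1.]])
def tray(yaw,t=0): return R.from_euler('z',yaw,degrees=True)*R.from_euler('y',t,degrees=True)
def quat(yaw,t=0): return np.roll((tray(yaw,t)*R.from_matrix(B)).as_quat(),1)
G=np.array([0,0,-.003]) # TCP relative to handle centre, tray frame (TCP 72 mm up)
def tcp(h,yaw,t=0): return np.array(h)+tray(yaw,t).apply(G)
E
python3 - <<'E'
from h import *
H=[.4303,-.264,.075];Y=50.3
ctrl.move_ptp(tcp([H[0],H[1],.2],Y),quat(Y)); print(monitor.read_time_s())
print(ctrl.move_straight(tcp(H,Y),speed=.1,guard=8)); close_gripper()
print(monitor.read_time_s(),monitor.read_finger_gap(),monitor.read_ft_force(),monitor.read_position())
ctrl.move_straight(tcp([H[0],H[1],.13],Y),speed=.05)
ctrl.hold(.3)
print(monitor.read_time_s(),monitor.read_finger_gap(),monitor.read_ft_force(),monitor.read_qpos())
s=imaging.snapshot("scene"); save(s,"lift"); cv2.imwrite("pics/liftc.png",cv2.resize(s["color"][160:310,220:470,::-1],None,fx=3,fy=3))
E
```

```text
2.375
False
4.975 0.14620436649736393 [-0.37921707  0.0887977  -0.14315163] [ 0.43032682 -0.26401152  0.07200214]
6.525 0.14515404598772852 [ 0.1671223  -0.07101365 -2.64355218] [ 0.79786092  0.30923781 -0.4369546   2.05789238  0.17862411  0.81014694
  1.13331875]
```

View pics/liftc.png

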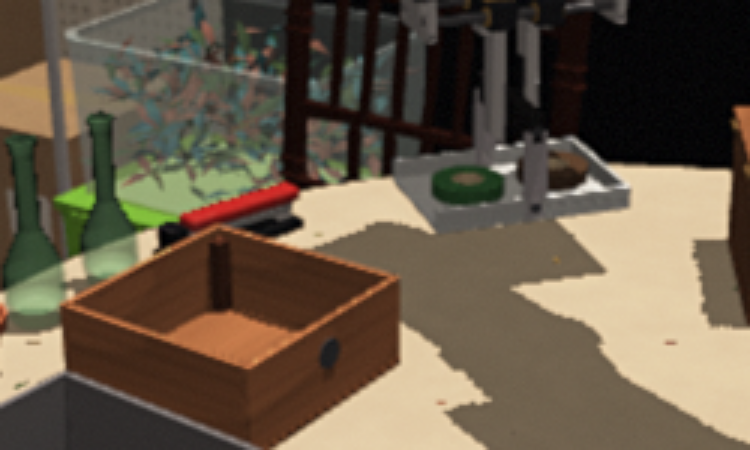

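The tray is lifted level with both rolls on it, green around (468,183) and brown around (555,168) in the crop. Next I carry it to the box and tip it about its front edge.

```bash
cat > tip.py <<'E'
from h import *
Y=88.1; d=np.array([np.cos(np.radians(Y)),np.sin(np.radians(Y)),0])
C=np.array([.4915,.021,0]); E0=C-.045*d+[0,0,.087]
def pose(t,back=0,up=0):
    h=E0-back*d+[0,0,up]-tray(Y,t).apply([.08,0,-.075]); return tcp(h,Y,t),quat(Y,t)
E
python3 - <<'E'
from tip import *
for t in range(0,45,6): print(t,kinematics.inverse_kinematics(*pose(t)))
p,q=pose(0,.06,.015)
ctrl.move_straight(tcp([.4303,-.264,.18],50.3),speed=.05)
ctrl.move_straight(p,q,speed=.04); print(monitor.read_time_s())
p,q=pose(0); ctrl.move_straight(p,q,speed=.05); print(monitor.read_time_s(),monitor.read_finger_gap())
s=imaging.snapshot("top"); save(s,"over"); a=s["color"][160:340,200:480,::-1]
s=imaging.snapshot("scene"); b=s["color"][140:320,200:480,::-1]
cv2.imwrite("pics/overc.png",cv2.resize(np.hstack([a,b]),(800,257)))
E
```

```text
0 [ 0.64765239  0.28499604 -0.65255308  2.03496274  0.2214954   0.89005305
  1.41169614]
6 [ 0.54597033  0.26231452 -0.6311557   2.04235511  0.32545163  0.92288556
  1.26578161]
12 [ 0.4380552   0.2529141  -0.60816384  2.04609746  0.4267651   0.97233099
  1.12167092]
18 [ 0.32621873  0.25670106 -0.5832053   2.04615909  0.51970961  1.03671065
  0.98544798]
24 [ 0.21152486  0.27271901 -0.55405797  2.0426613   0.60010408  1.11240806
  0.86162176]
30 [ 0.09375018  0.29931113 -0.51697523  2.03586774  0.66568696  1.19443052
  0.75279863]
36 [-0.0282633   0.33444458 -0.4673912   2.02615396  0.71569105  1.27711305
  0.66018094]
42 [-0.0868708   0.3886285  -0.48533439  2.00991521  0.7714701   1.37875368
  0.5643967 ]
10.7333
12.1167 0.1523768355378551
```

View pics/overc.png

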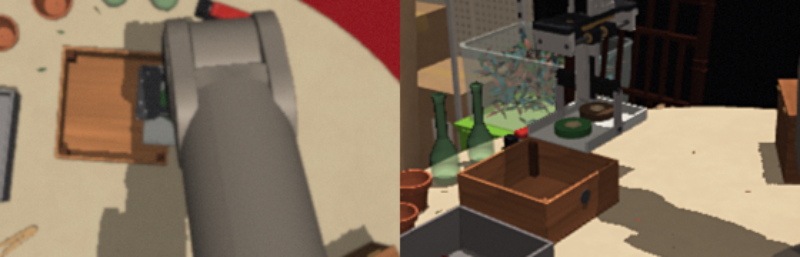

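The front edge is over the box's near wall and both rolls are still on the tray. I'll tip it now.

Run:
```python
from tip import *
for t in (8,14,20,26,32,38,43):
    p,q=pose(t); ctrl.move_straight(p,q,speed=.03)
ctrl.hold(.8)
print(monitor.read_time_s(),monitor.read_finger_gap(),monitor.read_ft_force())
s=imaging.snapshot("top"); a=s["color"][160:340,200:480,::-1]
s=imaging.snapshot("scene"); b=s["color"][140:320,200:480,::-1]
cv2.imwrite("pics/tipc.png",cv2.resize(np.vstack([a,b]),None,fx=1.65,fy=1.65))
```

```text
16.7583 0.145757900620651 [-0.21104121  0.59428732 -1.73628535]
```

View pics/tipc.png

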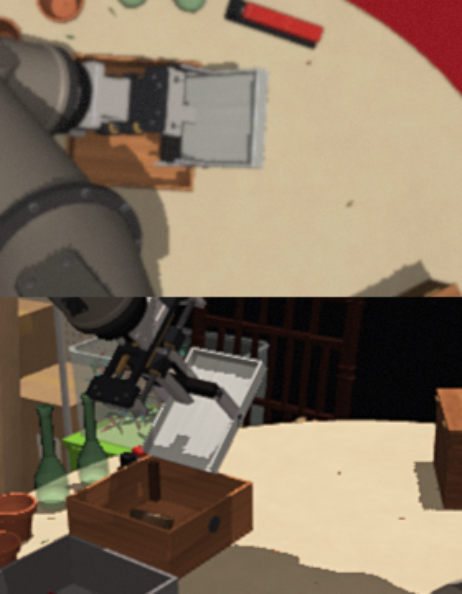

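The tray is empty, and the force reading dropped by about 0.9 N, which matches two rolls. I'll level the tray, go back and set it down.

Run:
```python
from tip import *
for t in (28,14,0):
    p,q=pose(t,(43-t)*.0012,.02); ctrl.move_straight(p,q,speed=.08)
H=[.4303,-.264];Y0=50.3
ctrl.move_straight(tcp([*H,.17],Y0),quat(Y0),speed=.08)
ctrl.move_straight(tcp([*H,.09],Y0),speed=.08)
print(ctrl.move_straight(tcp([*H,.0735],Y0),speed=.02,guard=4),monitor.read_position(),monitor.read_ft_force())
gripper_open(); ctrl.hold(.3)
ctrl.move_straight(tcp([*H,.25],Y0),speed=.12)
ctrl.move_ptp([.261,-.622,.23],quat(Y0))
ctrl.hold(.5); print(monitor.read_time_s())
s=imaging.snapshot("top"); a=s["color"][160:340,200:480,::-1]; w=cloud(s)
for n in("tray_handle","roll_green_center","roll_brown_center"):
    for d in imaging.mark_of(n,"top")[:2]:
        u,v=np.round(d["uv"]).astype(int); print(n,d["p"],u,v,w[v,u].round(3))
x,y,z=w[...,0],w[...,1],w[...,2]; m=(z>.065)&(z<.11)&(abs(x-.43)<.1)&(abs(y+.26)<.09)
print(np.median(w[m],0),w[m].max(0))
s=imaging.snapshot("scene"); b=s["color"][140:320,200:480,::-1]
cv2.imwrite("pics/endc.png",cv2.resize(np.vstack([a,b]),None,fx=1.65,fy=1.65))
```

```text
True [ 0.43011913 -0.26393576  0.07189499] [-1.28806559  0.75591817  6.78405174]
27.6417
tray_handle 0.72 415 266 [ 0.428 -0.268  0.087]
roll_green_center 0.52 262 226 [0.511 0.065 0.018]
roll_brown_center 0.91 281 228 [0.508 0.022 0.01 ]
[ 0.43024582 -0.26280568  0.08634045] [ 0.4815425  -0.22149114  0.09425276]
```

View pics/endc.png

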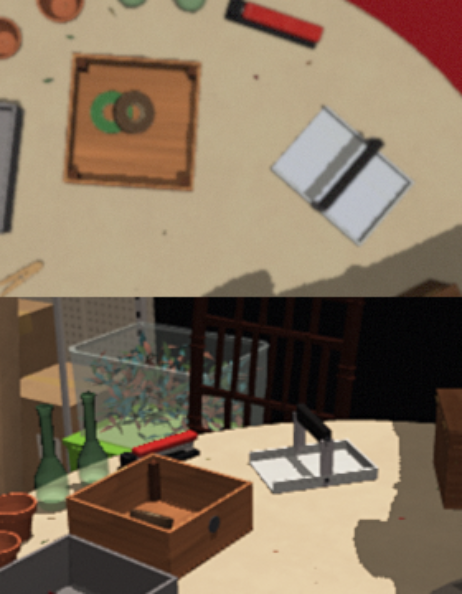

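Both rolls are in the wooden box, with brown lying on green at about (115,110). The tray stands flat and empty at about (340,175), and the arm is clear.

```bash
python3 -c "
from h import *
job_done(); print(monitor.read_time_s())"
```

```text
the job is handed in; nothing more can be done
the job is handed in; nothing more can be done
```

I lifted the tray level by its handle, carried it to the wooden box, and tipped it about its front edge to 43°, so both rolls slid in. I then set the tray back flat where it had stood, and handed the job in at about 28 s of the 56 s allowed. The hand-in reports no verdict.

- **Rolls:** The last pictures show both in the box, the brown one partly on top of the green. Depth readings put their centres within about 45 mm of the box centre along each side and below about 20 mm in height. The green centre is approximate because the brown roll covers part of it.
- **Tray:** It stands empty and level by eye. The top of its bar reads 86 to 87 mm, which fits a handle centre of about 75 mm above the table.
- **Gripper:** It was opened and the arm moved back clear. The fingertips stayed well above the rolls by geometry; contact force with the rolls was not measured.

No check failed. The 4 N guard stopped the final lowering just before its target height, as intended when the tray met the table.

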